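# Refit and extend the blowpipe rest

### The job

Set the loose wooden V-rest down into the pocket of the blue slide, low step on the lever's side, and swing the orange-handled lever fully shut over that step. Then pull up the red lock plunger, slide the rest one hole towards the yellow end of the rail, let the pin drop fully home in that next hole, and finish still holding the red knob, with the pin kept home. Leave the other things on the bench where they are.

Things in the scene. Friction and masses are not known exactly. Their poses are not given: they have to be found in the camera images.
- vrest_center (a point): Loose dark wooden V-rest, 0.1-0.25 kg. Foot 40 (x) by 60 (y) mm, 30 high; on its +y part stands a saddle 36 mm long (y), 40 wide (x), up to 80 mm total, V notch 20 deep in its top; the 24 mm at the -y end is the low step (30 high, pale strip). Point: middle of the saddle, 40 mm above the underside, 12 mm to +y of the foot's middle. Grip the flat saddle sides along x (40 mm). z is up.
- pocket_floor (a point): Middle of the pocket's floor on the blue slide, 42 mm above the bench. Inside 44 (x) by 64 (y) mm, walls and sloping lip to 13 mm above the floor, outside about 62 by 82 mm. z up, y along the rail to its yellow end. Seated, the V-rest has its axes parallel to these (saddle towards the yellow end, low step under the lever), its listed point at (0, 12, 40) mm in these axes.
- lever_grip (a point): Middle of the grip of the lever's orange upright handle: a post of 15 mm diameter, free from 22 mm below this point to 14 mm above it (its top is 117 mm above the bench). It turns with the lever; the post is 89 mm from the pivot.
- lever_pivot (a point): Upright pivot axis of the lever beside the pocket, at the height of lever_grip; in the pocket's axes at x = 39, y = -20 mm. The flat steel blade is 14 mm wide, its underside 33 mm above the pocket's floor; shut, it crosses the low step with 3 mm to spare and the handle is at x = -50, y = -20 mm in the pocket's axes.
- clamp_lever (a joint): Angle of the lever about its upright pivot, rad: 0 fully shut (end stop), growing anticlockwise seen from above as it opens, 2.0 at most; it starts well open, pointing away from the yellow end. It stays where it is left; about 0.6 N at the handle moves it.
- knob_grip (a point): Middle of the red knob of the lock plunger: an upright cylinder of 26 mm diameter and 28 mm height; with the pin home this point is 88 mm above the bench, and the collar below the knob ends 28 mm below this point. It rides on the slide, 100 mm from the pocket's middle towards the yellow end. z is up, y along the rail to the yellow end.
- lock_plunger (a joint): How far the plunger is pulled up, m: 0 pin fully home, 0.016 fully up. The pin is 8 mm deep in its hole, so it is free from about 0.009. A spring pulls it down with 4.5 N at the bottom and 8.5 N at the top; let go above a hole it drops home, elsewhere it rests on the bar at about 0.008.
- rest_slide (a joint): Position of the blue slide along the rail, m, growing towards the yellow end: 0 in the hole it starts in, 0.05 in the next one (holes 50 mm apart; range -0.05 to 0.10). Friction 2.5 N; the pin (10 mm) has 1.5 mm of play either way in its hole.
- next_hole (a point): Mouth of the hole that the pin shall go to, in the steel index bar of the rail, 26 mm above the bench; hole 13 mm wide. Axes as the rail: y along it to the yellow end, z up. The rail is screwed to the bench, 110 mm wide and 420 mm long; this hole is 85 mm towards the yellow end from its middle.
- tumbler: Green glass tumbler, 72 mm wide, 95 mm high, beyond the rail; leave alone. Origin under its middle.
- optic_mould: Brass mould, 68 mm wide, 68 mm high, beyond the rail; leave alone. Origin under its middle.
- frit_jar: Amber jar, 68 mm wide, 100 mm high, beyond the V-rest; leave alone. Origin under its middle.
- paddle: Wooden paddle, 280 mm long, lying left of the V-rest; leave alone. Its handle lies to -x of its origin.
- graphite_pad: Black graphite pad, 100 x 70 x 22 mm, at the right of the bench; leave alone. Origin under its middle.
- brush: Flat brush, 200 mm long, lying at the right of the bench; leave alone.
- wood_block: Light brown round cork forming block, 76 mm wide, 58 mm high, at the left near the robot; leave alone. Origin under its middle.

How it is judged:
By the outcome, as a careful person would: the job done as asked, in the order asked, and still so for the second after the job is handed in, while the arm keeps its last pose, push and grip.
It also fails if it takes over 61 s, if anything falls off the work surface, if the arm or the gripper's body presses on something with over 40 N, if the wrist force passes 120 N, or if a joint passes its speed limit or range.

### The arm

A 6-joint arm with a two-finger parallel gripper is mounted at the origin on the work surface. World frame = base frame: x ahead of the robot, y to its left, z up, the work surface at z = 0. Lengths are in m, angles in rad, forces in N, time in s.
With the tool pointing down it reaches from about 0.25 to 0.8 m from the base axis. Payload 3.9 kg.
Tool frame: the origin (TCP) lies between the finger pads; the fingertips stand 19 mm ahead of it and the grasp point (between the pads) is the TCP; z points along the fingers, y is the direction in which the jaws open and shut (so a half turn about z gives the same grasp; the last joint's range is limited). The gripper opens to 85 mm and grips with 20 to 120 N. Pads are 22 mm wide; open, the fingers measure 114 mm over their backs; the gripper's body (76 mm by 85 mm) begins 54 mm behind the grasp point. The pads swing forward as they close: fully open they stand 13 mm farther back than shut.
Start: joints at [1.193, 0.26, -0.138, 1.173, 0, 1.571], TCP at [0.194, 0.488, 0.25] pointing down, gripper open.
Joint ranges: [-2.78, 2.78], [-0.83, 1.72], [-1.28, 1.37], [-1.9, 2.12], [-1.57, 1.48], [-3.14, 3.14]. Speed limits (rad/s): [2.57, 2.57, 3.14, 3.14, 3.14, 3.14].

### API

Orientations are given as a unit quaternion [w, x, y, z].
In Python, from bench import ctrl gives the robot as it stands.
- The arm moves only by the shell command python3 -m handwheel 'ROWS' [FORCE]. ROWS is text: rows parted by semicolons, each of 7 numbers parted by spaces: the finger opening in mm, from 0 to 85.4, then the shift along the world's x, y, z in units of 40 mm (1.0 is 40 mm), then the turn, a rotation vector about the world's x, y, z in units of 6 degrees (1.0 is 6 degrees). In form: fingers x y z ax ay az; .... A call has 1 to 10 rows; each row is the pose to reach, as a shift and turn from the pose commanded when the call began; what a row does not reach only later rows make up. A row lasts 1/10 s, in which the tool goes at most 50 mm and 8.59 degrees, less where a joint would pass 70% of its speed; a pose out of reach is approached as far as the arm can. A call with a gripper value outside its range is refused whole. The fingers move at their own pace and stop on an object; FORCE is the grip in N (left out, the last holds). Time passes only in rows, so rows that repeat a pose let the fingers close. It gives the time, the measured TCP pose, the force and the opening at its end, in the units of the state.
- ctrl.state(): the state, without advancing time (a new reading comes with each control period).
- ctrl.get_image(name): name is "side" or "top" or "wrist"; returns a dict with "image" (384x512x3 uint8, red, green, blue), "intrinsics" (3x3 intrinsics, pixels), "xyz" and "attitude" of the camera in the world. Camera axes: x right, y down, z forward; pixel columns grow to the right and rows downward; lengths in m; the calibration is good to about 2 mm. A picture is of the moment at which its call begins. There is no depth.
- ctrl.job_done(): hands the job in, once; it reports no verdict.
The state is a dict: "time": time; "qpos": joint angles; "joint_vel": joint speeds; "effort": joint torques, N m; "position": TCP position; "orientation": TCP orientation; "force": force on the tool from outside, world axes, zero at the start; "ft_torque": the same for the moment, N m; "grip_width": finger opening in m.
Only numpy, scipy, OpenCV 4.12 (cv2) and the standard library are available. Lean on these libraries where they do the work, as an engineer would, in place of code of your own. Each camera call takes 0.05 s, during which the arm holds its last target. There are 200 camera calls.

## Working session

There is one attempt and no reset: what is moved stays moved. The work goes in short steps, Python scripts to look and compute and a shell command to move; the robot and the scene stay as the last step left them, time stands still between calls to the robot, and variables do not carry over. Pictures are saved under pics/ and viewed, about 8 in all and at most 12, crops included, and the job is handed in when it is done.

```bash
mkdir -p pics; ls
cat > h.py <<'E'
import numpy as np, cv2, pickle
from bench import ctrl
from scipy.spatial.transform import Rotation as R
def rot(a):
    a=np.array(a,float)
    return a if a.shape==(3,3) else R.from_quat(a[[1,2,3,0]]).as_matrix()
def snap(n,tag):
    d=ctrl.get_image(n); cv2.imwrite(f'pics/{tag}.png',d['image'][:,:,::-1])
    pickle.dump(d,open(f'pics/{tag}.pkl','wb')); return d
def ray(tag,u,v,z):
    d=pickle.load(open(f'pics/{tag}.pkl','rb')); K=np.array(d['intrinsics'])
    r=rot(d['attitude'])@np.linalg.solve(K,[u,v,1]); c=np.array(d['xyz'])
    return c+r*(z-c[2])/r[2]
def proj(tag,p):
    d=pickle.load(open(f'pics/{tag}.pkl','rb')); K=np.array(d['intrinsics'])
    q=K@(rot(d['attitude']).T@(np.array(p)-np.array(d['xyz']))); return q[:2]/q[2]
E
python3 - <<'E'
from h import *
for n in('top','side'):
    d=snap(n,n+'0'); print(n,d['xyz'],d['attitude'])
print(ctrl.state())
a=cv2.imread('pics/top0.png');cv2.imwrite('pics/top0b.png',cv2.resize(a,(800,600),interpolation=cv2.INTER_CUBIC))
E
```

```text
pics
top [ 0.44314783 -0.00329496  1.7280821 ] [-0.02086442  0.70715744 -0.70632752  0.02438174]
side [0.49326294 1.29112497 0.89207723] [ 0.00813697 -0.01767489  0.87328778 -0.48681602]
{'time': 0.1, 'qpos': array([ 1.19298982e+00,  2.60619116e-01, -1.39281040e-01,  1.17272386e+00,
        1.37871198e-05,  1.57076531e+00]), 'joint_vel': array([-6.09572877e-04, -1.86384731e-03,  5.49254084e-03, -1.16719852e-03,
        6.23811335e-05,  6.13143800e-04]), 'effort': array([ 4.09411659e-04, -4.06507838e+01,  2.54527313e+01,  1.01528256e-02,
        6.45566075e-06, -1.76651877e-06]), 'position': array([0.19343456, 0.48740971, 0.24953221]), 'orientation': array([-1.78388440e-04,  1.87766464e-01,  9.82213276e-01, -8.96292108e-04]), 'force': array([-0.03744356,  0.16225567,  0.3021022 ]), 'ft_torque': array([-0.06602572, -0.01399898,  0.01239998]), 'grip_width': 0.08529769421284532}
```

View pics/top0b.png

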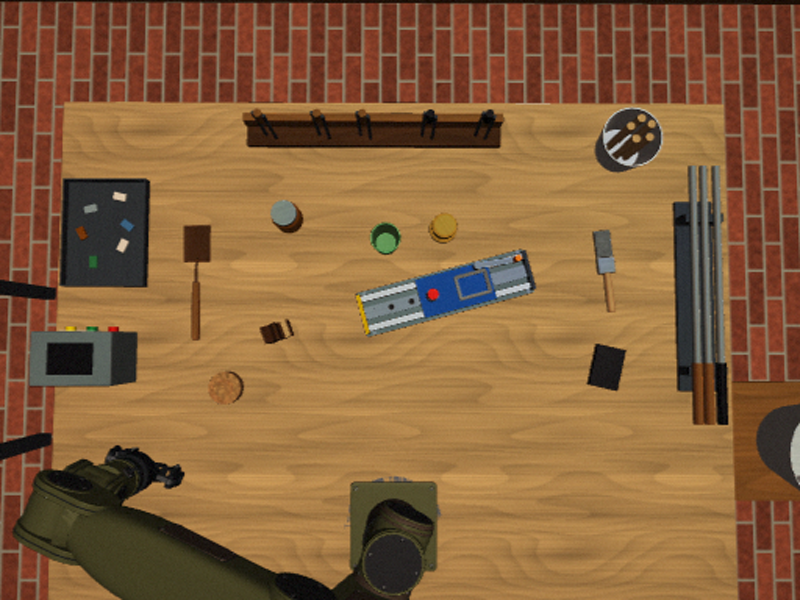

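View pics/side0.png

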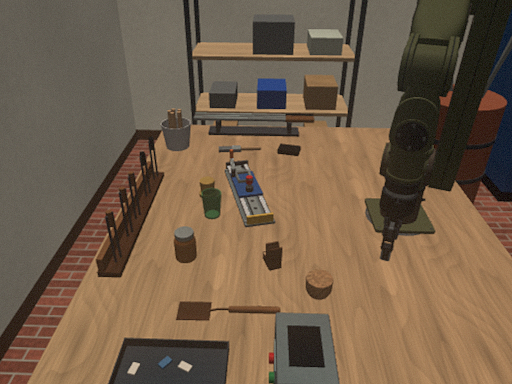

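The top view (800x600) shows the rail running from its yellow end at (362,313) to (530,270), with the red knob at (433,295), the pocket at (473,285), and the lever handle at (519,259). The V-rest is at (277,331). The side view agrees.

Run:
```python
from h import *
s=512/800
f=lambda u,v,z:ray('top0',u*s,v*s,z)
P={'knob':(433,295,.1),'pocket':(473,285,.045),'grip':(519,258,.117),'pivot':(477,267,.08),'vrest':(277,331,.05),'yel':(362,314,.02),'far':(530,271,.02),'jar':(286,213,.1),'cork':(225,387,.058)}
r={k:f(*v) for k,v in P.items()}
for k,v in r.items(): print(k,v.round(3))
d=r['yel']-r['far'];print(np.degrees(np.arctan2(d[1],d[0])),np.linalg.norm(d), np.linalg.norm((r['knob']-r['pocket'])[:2]))
a=cv2.imread('pics/top0.png')
c1=cv2.resize(a[190:230,150:210],None,fx=8,fy=8,interpolation=cv2.INTER_CUBIC)
c2=cv2.resize(a[150:220,220:350],None,fx=6,fy=6,interpolation=cv2.INTER_CUBIC)
w=np.zeros((320+0,0,3),np.uint8)
o=np.zeros((600,800,3),np.uint8); o[:420,:780]=c2; cv2.imwrite('pics/c2.png',o[:420]); cv2.imwrite('pics/c1.png',c1)
```

```text
knob [ 0.543 -0.092  0.1  ]
pocket [ 0.57  -0.19   0.045]
grip [ 0.627 -0.287  0.117]
pivot [ 0.61  -0.196  0.08 ]
vrest [0.46  0.273 0.05 ]
yel [0.502 0.075 0.02 ]
far [ 0.606 -0.331  0.02 ]
jar [0.732 0.248 0.1  ]
cork [0.33  0.392 0.058]
104.44094645719284 0.41839999505775766 0.10181715716086118
```

View pics/c1.png

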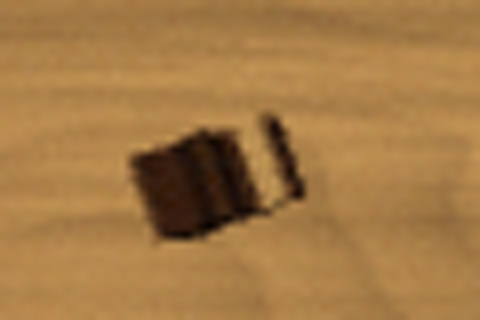

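The crop shows the saddle on the left and the pale low step on the right (towards world -y). The V-rest yaw is about 105–107°, nearly parallel to the rail at 104.4°. I'll go above it and look with the wrist camera.

```bash
python3 -m handwheel '85 6.4 -5.1 0 0 0 -8.8;85 6.4 -5.1 0 0 0 -8.8;85 6.4 -5.1 0 0 0 -8.8;85 6.4 -5.1 0 0 0 -8.8;85 6.4 -5.1 0 0 0 -8.8;85 6.4 -5.1 0 0 0 -8.8;85 6.4 -5.1 0 0 0 -8.8;85 6.4 -5.1 0 0 0 -8.8;85 6.4 -5.1 0 0 0 -8.8;85 6.4 -5.1 0 0 0 -8.8'
python3 - <<'E'
from h import *
d=snap('wrist','w1'); print(d['xyz'],rot(d['attitude']).round(3)); s=ctrl.state(); print(s['qpos'],rot(s['orientation'])[:,1]);
E
```

```text
time: 1.1
position: [0.4487, 0.2844, 0.25]
orientation: [-0.0, 0.604, 0.797, -0.0]
force: [0.1, -0.1, 0.7]
grip_width: 0.0849
[0.4303245  0.35234957 0.37397613] [[ 0.963  0.259  0.073]
 [ 0.269 -0.926 -0.264]
 [-0.001  0.274 -0.962]]
[ 5.65074713e-01  2.71410753e-01 -1.22737223e-01  1.17746148e+00
  3.35063182e-04  1.86273829e+00] [ 9.62930224e-01  2.69749177e-01 -8.75157122e-04]
```

View pics/w1.png

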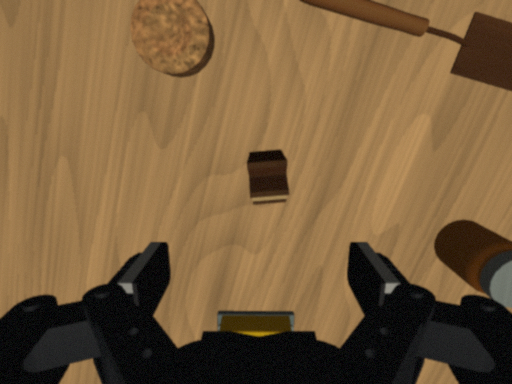

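Run:
```python
from h import *
a=cv2.imread('pics/w1.png'); c=cv2.resize(a[140:215,220:320],None,fx=8,fy=8,interpolation=cv2.INTER_CUBIC)
cv2.imwrite('pics/c3.png',cv2.convertScaleAbs(c,alpha=1.8,beta=20))
```

```text
(no output)
```

View pics/c3.png

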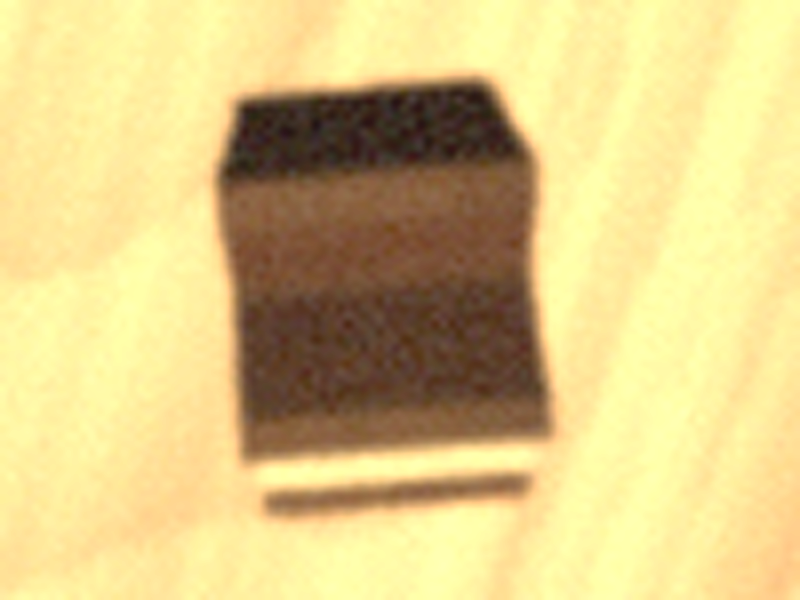

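The crop shows the saddle's top corners at (222,178), (533,158), (550,432) and (245,455), with the step strip at the bottom.

Run:
```python
from h import *
f=lambda u,v,z:ray('w1',220+(u+.5)/8-.5,140+(v+.5)/8-.5,z)[:2]
TL,TR,BR,BL=[f(u,v,.08) for u,v in((222,178),(533,158),(550,432),(245,455))]
c=(TL+TR+BR+BL)/4; x=(TR-TL+BR-BL)/2; y=(TL-BL+TR-BR)/2
an=lambda v:np.degrees(np.arctan2(v[1],v[0]))
print(c,np.linalg.norm(x),an(x),np.linalg.norm(y),an(y)-90)
b0,b1=f(238,97,0),f(488,82,0); print('bot edge',b0,b1,np.linalg.norm(b1-b0),an(b1-b0)); print('dist',((b0+b1)/2-c)@(y/np.linalg.norm(y)))
s=ctrl.state(); print(s['position'],an(rot(s['orientation'])[:2,1]));
```

```text
[0.45760854 0.28941922] 0.03853807729087906 19.704217440984532 0.03537509193085394 20.130393086757678
bot edge [0.43341319 0.29828887] [0.47008703 0.31093595] 0.03879328541307803 19.026892758576615
dist 0.016281292353520133
[0.44862233 0.28456478 0.25010419] 15.649348145783406
```

```bash
python3 -m handwheel '85 .23 .12 -1 0 0 .68;85 .23 .12 -2 0 0 .68;85 .23 .12 -3 0 0 .68;85 .23 .12 -4 0 0 .68;85 .23 .12 -4.6 0 0 .68;85 .23 .12 -5 0 0 .68;85 .23 .12 -5 0 0 .68;30 .23 .12 -5 0 0 .68;30 .23 .12 -5 0 0 .68;30 .23 .12 -5 0 0 .68' 40
python3 -m handwheel '30 0 0 0 0 0 0;30 0 0 0 0 0 0;30 0 0 0 0 0 0;30 0 0 0 0 0 0'
```

```text
time: 2.15
position: [0.4595, 0.2896, 0.0517]
orientation: [0.0, 0.576, 0.817, 0.001]
force: [0.7, -0.1, 0.9]
grip_width: 0.0436
time: 2.55
position: [0.4595, 0.2895, 0.0517]
orientation: [0.0, 0.576, 0.817, 0.001]
force: [-2.4, 0.4, 6.2]
grip_width: 0.0393
```

```bash
python3 -m handwheel '30 0 0 1 0 0 0;30 0 0 2 0 0 0;30 .5 -2 3 0 0 0;30 .7 -3 4 0 0 -.3;30 1 -4.1 5 0 0 -.6;30 1.3 -5.3 5 0 0 -.88;30 1.6 -6.5 5 0 0 -.88;30 1.9 -7.7 5 0 0 -.88;30 2.2 -8.9 5 0 0 -.88;30 2.4 -10 5 0 0 -.88'
python3 -m handwheel '30 .3 -1.2 0 0 0 0;30 .55 -2.3 0 0 0 0;30 .55 -2.7 0 0 0 0;30 .55 -2.7 0 0 0 0;30 .55 -2.7 0 0 0 0'
python3 - <<'E'
from h import *
d=snap('wrist','w2'); s=ctrl.state(); print(s['position'],s['qpos'],np.degrees(np.arctan2(*rot(s['orientation'])[[1,0],1])))
a=cv2.imread('pics/w2.png');cv2.imwrite('pics/w2b.png',cv2.resize(a,(800,600),interpolation=cv2.INTER_CUBIC))
E
```

```text
time: 3.55
position: [0.5461, -0.0722, 0.2497]
orientation: [0.0, 0.613, 0.79, 0.0]
force: [0.7, 0.6, -3.0]
grip_width: 0.0395
time: 4.05
position: [0.5673, -0.1776, 0.2489]
orientation: [-0.001, 0.613, 0.79, 0.0]
force: [0.5, -0.2, -1.8]
grip_width: 0.0397
[ 0.56734062 -0.17696235  0.24906321] [-3.02719503e-01  3.81528076e-01  3.71049613e-02  1.22769049e+00
  7.24018655e-04  1.01687613e+00] 14.39274006337211
```

View pics/w2b.png

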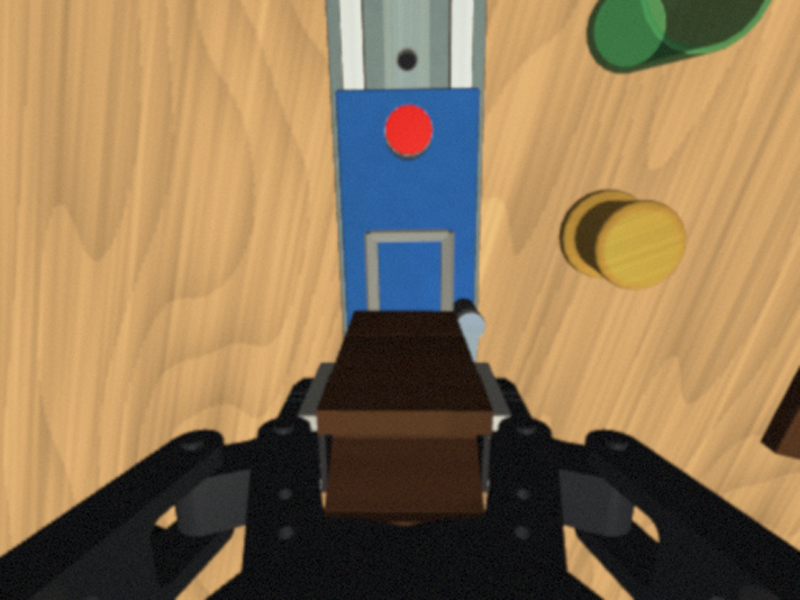

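The wrist view shows the rail vertical, the next hole at (407,60), the knob top centred at (409,130), and the pocket rim's outer corners at (367,232) and (454,232). The inner corners are at (380,242) and (441,242).

Run:
```python
from h import *
s=512/800
f=lambda u,v,z:ray('w2',(u+.5)*s-.5,(v+.5)*s-.5,z)[:2]
an=lambda v:np.degrees(np.arctan2(v[1],v[0]))
h=f(407,60,.026);k=f(409,130,.102)
o0,o1=f(367,231,.055),f(454,231,.055);i0,i1=f(380,242,.055),f(441,242,.055)
j0,j1=f(380,242,.042),f(441,242,.042)
print('hole',h,'knob',k,an(h-k)-90,np.linalg.norm(h-k))
print(np.linalg.norm(o1-o0),np.linalg.norm(i1-i0),np.linalg.norm(j1-j0),an(o1-o0))
L=[(f(329,0,0),f(344,300,0)),(f(488,0,0),f(478,300,0))]
for a,b in L: print(an(a-b)-90)
print(np.linalg.norm(f(329,0,0)-f(488,0,0)))
y=(h-k)/np.linalg.norm(h-k)
for yaw in(13.9,14.4,an(h-k)-90):
  y=np.array([-np.sin(np.radians(yaw)),np.cos(np.radians(yaw))])
  p=k-.1*y
  print('pocket from knob',p,'from hole',h-.15*y,'from rim x-mid', (o0+o1)/2-.041*y,'sad',p+.012*y)
```

```text
hole [ 0.53486696 -0.04119423] knob [ 0.54786104 -0.08916984] 15.154831329493732 0.04970417540827851
0.05850811545759201 0.0412848966315329 0.042972859575501045 14.296496128271555
15.063223235084223
14.906875178124565
0.11067760071153854
pocket from knob [ 0.57188385 -0.18624149] from hole [ 0.57090117 -0.18680171] from rim x-mid [ 0.57422228 -0.18715969] sad [ 0.56900111 -0.17459289]
pocket from knob [ 0.57273003 -0.18602816] from hole [ 0.57217045 -0.18648171] from rim x-mid [ 0.57456922 -0.18707223] sad [ 0.56974575 -0.17440516]
pocket from knob [ 0.57400388 -0.18569213] from hole [ 0.57408121 -0.18597767] from rim x-mid [ 0.57509149 -0.18693446] sad [ 0.57086674 -0.17410945]
```

```bash
python3 -m handwheel '30 .09 .06 -.8 0 0 .08;30 .09 .06 -1.6 0 0 .08;30 .09 .06 -2.4 0 0 .08;30 .09 .06 -2.9 0 0 .08;30 .09 .06 -2.9 0 0 .08;30 .09 .06 -2.9 0 0 .08'
python3 - <<'E'
from h import *
s_=512/800
f=lambda u,v,z:ray('w2',(u+.5)*s_-.5,(v+.5)*s_-.5,z)[:2]
print('bottom edge mid',f(355,312,.197),f(455,312,.197),'tcp then .5673 -.1770')
d=snap('wrist','w3'); s=ctrl.state(); print(s['position'],np.degrees(np.arctan2(*rot(s['orientation'])[[1,0],1])),s['force'])
a=cv2.imread('pics/w3.png');cv2.imwrite('pics/w3b.png',cv2.resize(a,(800,600),interpolation=cv2.INTER_CUBIC))
E
```

```text
time: 4.7
position: [0.5715, -0.1743, 0.1338]
orientation: [-0.0, 0.609, 0.793, 0.0]
force: [0.4, 0.6, -1.8]
grip_width: 0.0398
bottom edge mid [ 0.54501992 -0.16625825] [ 0.58285118 -0.15661299] tcp then .5673 -.1770
[ 0.57239813 -0.1748468   0.13469126] 14.918926278558908 [ 0.12020275  0.45780748 -1.78747918]
```

View pics/w3b.png

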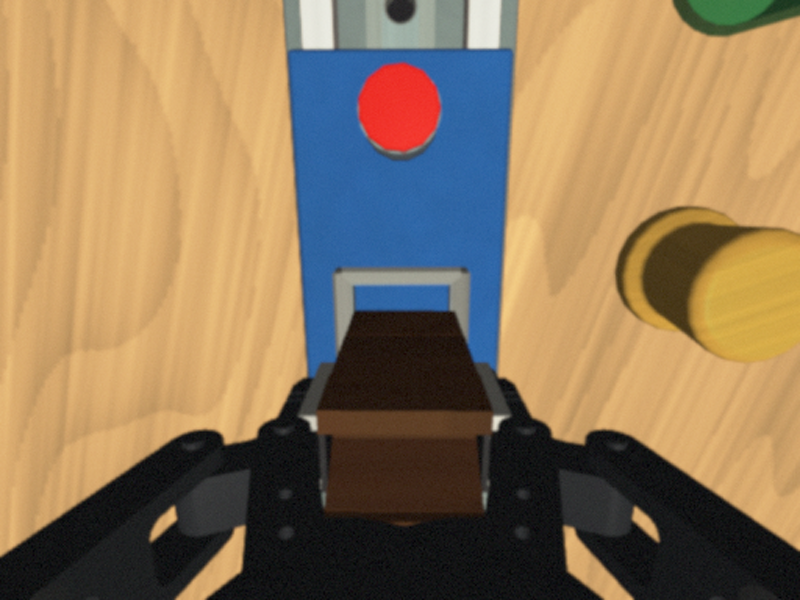

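The V-rest's front bottom edge spans (355–455, 312). The rim's outer corners are at (334,269) and (469,269), the inner ones at (353,285) and (450,285), and the knob top is at (400,107).

Run:
```python
from h import *
s_=512/800
f=lambda u,v,z:ray('w3',(u+.5)*s_-.5,(v+.5)*s_-.5,z)[:2]
yaw=np.radians(14.9);X=np.array([np.cos(yaw),np.sin(yaw)]);Y=np.array([-X[1],X[0]])
k=f(399.5,107,.102);o0,o1=f(334,269,.055),f(469,269,.055);i0,i1=f(353,285,.042),f(450,285,.042);e0,e1=f(355,312,.083),f(455,312,.083)
T=np.array([.5723,-.1748])
an=lambda v:np.degrees(np.arctan2(v[1],v[0]))
print(np.linalg.norm(o1-o0),an(o1-o0),np.linalg.norm(i1-i0),np.linalg.norm(e1-e0),an(e1-e0))
for n,p in(('knob',k-.1*Y),('rim',(o0+o1)/2-.041*Y),('inner',(i0+i1)/2-.032*Y),('rest foot middle',(e0+e1)/2-.030*Y),('tcp',T-.012*Y)):
  print(n,p,'along X,Y',(p@X*1e3).round(1),(p@Y*1e3).round(1))
```

```text
0.059209853758878224 14.908615491462003 0.04570413184420241 0.03879069278711717 14.908498097252123
knob [ 0.57351879 -0.18565837] along X,Y 506.5 -326.9
rim [ 0.57422698 -0.18714609] along X,Y 506.8 -328.5
inner [ 0.57451387 -0.18852963] along X,Y 506.7 -329.9
rest foot middle [ 0.57569343 -0.18688699] along X,Y 508.3 -328.6
tcp [ 0.57538559 -0.18639651] along X,Y 508.1 -328.1
```

```bash
python3 -m handwheel '30 -.036 -.01 0 0 0 0;30 -.036 -.01 -.3 0 0 0;30 -.036 -.01 -.5 0 0 0;30 -.036 -.01 -.7 0 0 0;30 -.036 -.01 -.85 0 0 0;30 -.036 -.01 -.95 0 0 0;30 -.036 -.01 -.98 0 0 0;30 -.036 -.01 -.98 0 0 0'
```

```text
time: 5.55
position: [0.57, -0.176, 0.094]
orientation: [-0.0, 0.61, 0.792, 0.0]
force: [-0.4, -0.1, -2.3]
grip_width: 0.0395
```

```bash
python3 -m handwheel '30 0 0 -.04 0 0 0;30 0 0 -.06 0 0 0;30 0 0 -.06 0 0 0'
```

```text
time: 5.85
position: [0.5702, -0.1761, 0.0937]
orientation: [0.001, 0.61, 0.792, 0.0]
force: [-4.0, 1.5, 9.6]
grip_width: 0.0397
```

```bash
python3 -m handwheel '56 0 0 0 0 0 0;56 0 0 0 0 0 0;56 0 0 0 0 0 0;56 0 0 .3 0 0 0;56 0 0 1.2 0 0 0;56 0 0 2.2 0 0 0;56 0 .5 3.2 0 0 0;56 0 1.3 3.4 0 0 0;56 0 1.3 3.4 0 0 0'
python3 - <<'E'
from h import *
d=snap('wrist','w4');snap('top','top4'); s=ctrl.state(); print(s['position'],s['qpos'],s['force'])
a=cv2.imread('pics/w4.png');cv2.imwrite('pics/w4b.png',cv2.resize(a,(800,600),interpolation=cv2.INTER_CUBIC))
E
```

```text
time: 6.75
position: [0.5716, -0.1217, 0.2314]
orientation: [0.002, 0.609, 0.793, 0.002]
force: [-0.1, -0.1, -0.3]
grip_width: 0.0559
[ 0.57035414 -0.12369366  0.22860371] [-2.13327185e-01  3.68879485e-01 -3.61103180e-02  1.16444135e+00
 -4.59435339e-04  1.09723108e+00] [-0.30763549  0.22982139  0.07599633]
```

View pics/w4b.png

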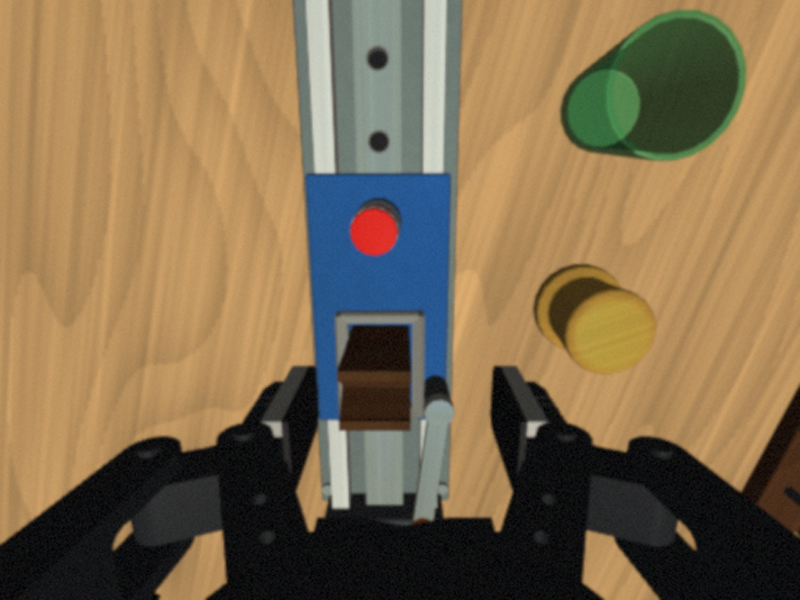

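The V-rest sits inside the pocket frame, with the step towards the lever. The blade runs from the pivot at (438,408) to the handle at (422,520), so the lever is about 1.42 rad open. Next I'll straddle the post.

```bash
python3 -m handwheel '50 .35 -1 0 0 0 -.5;50 .7 -2 0 0 0 -1;50 1.05 -3 0 0 0 -1.43;50 1.41 -4.05 0 0 0 -1.43;50 1.41 -4.05 0 0 0 -1.43;50 1.41 -4.05 0 0 0 -1.43'
python3 - <<'E'
from h import *
d=snap('wrist','w5'); s=ctrl.state(); print(s['position'],s['qpos'])
for z in(.117,): print(proj('w5',(.6267,-.2855,z))*1.5625)
a=cv2.imread('pics/w5.png');cv2.imwrite('pics/w5b.png',cv2.resize(a,(800,600),interpolation=cv2.INTER_CUBIC))
E
```

```text
time: 7.45
position: [0.6256, -0.2878, 0.2258]
orientation: [-0.001, 0.669, 0.744, -0.0]
force: [0.9, -0.7, -0.3]
grip_width: 0.05
[ 0.62557379 -0.28655824  0.22633404] [-4.29625918e-01  5.61094225e-01  2.77484300e-01  1.28989701e+00
  1.80586275e-04  1.03335427e+00]
[406.18381729 306.07973623]
```

View pics/w5b.png

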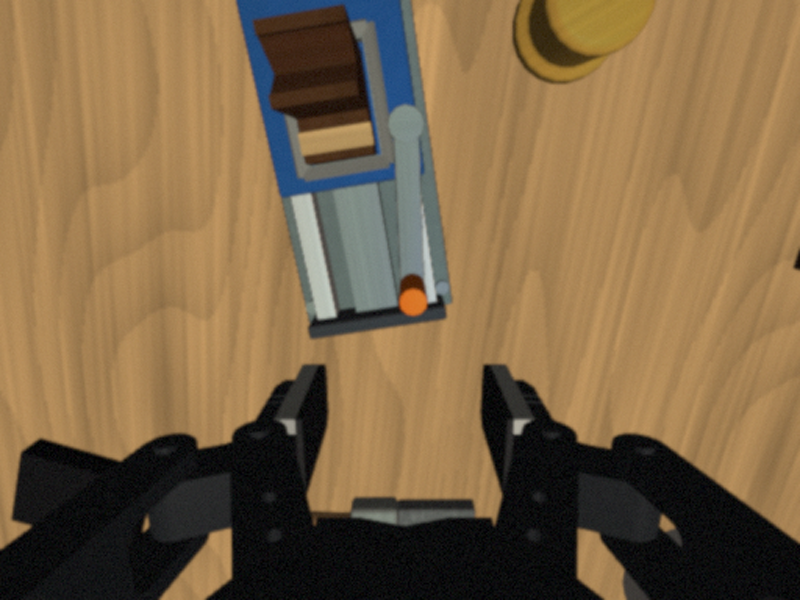

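The post top is at (413,301) and the pivot cap at (405,123). The rest is seated in the pocket frame with the pale step towards the lever.

Run:
```python
from h import *
s_=512/800
f=lambda u,v,z:ray('w5',(u+.5)*s_-.5,(v+.5)*s_-.5,z)[:2]
yaw=np.radians(14.9);X=np.array([np.cos(yaw),np.sin(yaw)]);Y=np.array([-X[1],X[0]])
p=f(413,301,.117);v=f(405,123,.085);print(p,v,np.linalg.norm(p-v))
P=np.array([.574,-.1865]);piv=P+.039*X-.020*Y;print(piv,np.linalg.norm(p-piv))
d=p-piv;a0=np.arctan2(d@Y,d@X)%(2*np.pi);print('theta',a0-np.pi,'jaw',np.degrees(a0)-270+14.9)
print('start',p,'rel',(p-ctrl.state()['position'][:2])/.04)
t0=a0-np.pi
for i in range(0,13):
  t=t0*(1-i/12); q=piv+.089*(np.cos(np.pi+t)*X+np.sin(np.pi+t)*Y); print(i,round(t,3),((q-p)/.04).round(2),'turn',round(np.degrees(t-t0)/6,2))
```

```text
[ 0.62972808 -0.2822937 ] [ 0.61624739 -0.19471785] 0.08860732528049794
[ 0.61683132 -0.19579934] 0.08745055490885208
theta 1.4587569654468666 jaw 8.4806174554167
start [ 0.62972808 -0.2822937 ] rel [0.10385713 0.10661346]
0 1.459 [ 0.01 -0.04] turn 0.0
1 1.337 [-0.26 -0.06] turn -1.16
2 1.216 [-0.53 -0.05] turn -2.32
3 1.094 [-0.8  -0.01] turn -3.48
4 0.973 [-1.06  0.06] turn -4.64
5 0.851 [-1.31  0.17] turn -5.8
6 0.729 [-1.54  0.3 ] turn -6.97
7 0.608 [-1.76  0.46] turn -8.13
8 0.486 [-1.96  0.65] turn -9.29
9 0.365 [-2.13  0.86] turn -10.45
10 0.243 [-2.27  1.09] turn -11.61
11 0.122 [-2.39  1.33] turn -12.77
12 0.0 [-2.47  1.59] turn -13.93
```

```bash
python3 -m handwheel '50 .1 .1 0 0 0 .36;50 .1 .1 -1 0 0 .36;50 .1 .1 -2 0 0 .36;50 .1 .1 -2.7 0 0 .36;50 .1 .1 -2.96 0 0 .36;21 .1 .1 -2.96 0 0 .36;21 .1 .1 -2.96 0 0 .36;21 .1 .1 -2.96 0 0 .36;21 .1 .1 -2.96 0 0 .36' 20
```

```text
time: 8.4
position: [0.6317, -0.2825, 0.1113]
orientation: [0.002, 0.653, 0.757, 0.0]
force: [0.4, -0.1, -0.3]
grip_width: 0.0208
```

```bash
python3 -m handwheel '21 -.31 -.06 -.08 0 0 -1.16;21 -.58 -.05 -.08 0 0 -2.32;21 -.85 -.01 -.08 0 0 -3.48;21 -1.11 .06 -.08 0 0 -4.64;21 -1.36 .17 -.08 0 0 -5.8;21 -1.59 .3 -.08 0 0 -6.97;21 -1.59 .3 -.08 0 0 -6.97'
```

```text
time: 9.1
position: [0.5663, -0.2699, 0.1072]
orientation: [0.0, 0.88, 0.474, 0.0]
force: [0.6, -0.0, 1.0]
grip_width: 0.0211
```

```bash
python3 -m handwheel '21 -.18 .15 0 0 0 -1.16;21 -.38 .34 0 0 0 -2.32;21 -.55 .55 0 0 0 -3.48;21 -.69 .78 0 0 0 -4.64;21 -.81 1.02 0 0 0 -5.8;21 -.89 1.28 0 0 0 -6.97;21 -.92 1.38 0 0 0 -6.97;21 -.93 1.43 0 0 0 -6.97;21 -.93 1.43 0 0 0 -6.97'
```

```text
time: 10.0
position: [0.5305, -0.2139, 0.1067]
orientation: [0.001, 0.992, 0.13, 0.001]
force: [0.0, -3.9, 2.2]
grip_width: 0.0207
```

```bash
python3 -m handwheel '21 -.02 .07 0 0 0 0;21 -.03 .1 0 0 0 0;21 -.03 .1 0 0 0 0'
```

```text
time: 10.3
position: [0.5304, -0.2133, 0.1068]
orientation: [0.005, 0.992, 0.128, 0.001]
force: [1.4, -11.9, -2.3]
grip_width: 0.0212
```

```bash
python3 -m handwheel '45 0 -.1 0 0 0 0;45 0 -.1 0 0 0 0;45 0 -.1 0 0 0 0;45 0 -.1 1 0 0 0;50 0 -.1 2.2 0 0 0;50 .2 1 2.5 0 0 0;50 .4 2.1 2.5 0 0 0;50 .44 3 2.5 0 0 0;50 .44 3 2.5 0 0 0;50 .44 3 2.5 0 0 0'
python3 - <<'E'
from h import *
d=snap('wrist','w6'); snap('top','top6');s=ctrl.state(); print(s['position'],s['qpos'])
print(proj('w6',(.5478,-.0892,.102))*1.5625)
a=cv2.imread('pics/w6.png');cv2.imwrite('pics/w6b.png',cv2.resize(a,(800,600),interpolation=cv2.INTER_CUBIC))
E
```

```text
time: 11.3
position: [0.5459, -0.0878, 0.206]
orientation: [-0.0, 0.992, 0.13, -0.0]
force: [0.2, -0.0, 0.5]
grip_width: 0.0498
[ 0.54589307 -0.08925762  0.20591248] [-1.61988111e-01  3.30051658e-01 -1.55723104e-01  1.08546315e+00
 -1.56421190e-04  2.72189337e+00]
[409.36452065 308.6870828 ]
```

View pics/w6b.png

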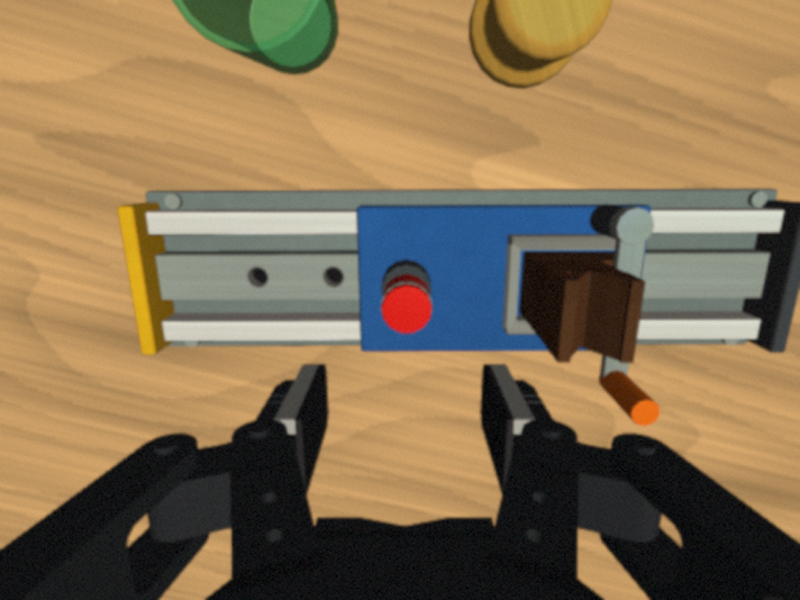

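The lever is shut across the step: its handle top is at (645,411) and the pivot cap at (632,225). The knob top at (407,310) is as predicted, and the next hole is at (333,277). I'll grip the knob with the jaws along the rail.

```bash
python3 -m handwheel '50 .04 .02 -1 0 0 0;50 .04 .02 -2 0 0 0;50 .04 .02 -2.6 0 0 0;50 .04 .02 -2.82 0 0 0;50 .04 .02 -2.82 0 0 0;20 .04 .02 -2.82 0 0 0;20 .04 .02 -2.82 0 0 0;20 .04 .02 -2.82 0 0 0;20 .04 .02 -2.82 0 0 0;20 .04 .02 -2.82 0 0 0' 45
python3 -m handwheel '20 0 0 0 0 0 0;20 0 0 0 0 0 0'
```

```text
time: 12.4
position: [0.5491, -0.0885, 0.0951]
orientation: [0.001, 0.992, 0.129, 0.002]
force: [-0.2, -0.7, 5.7]
grip_width: 0.0245
time: 12.6
position: [0.5491, -0.0885, 0.0951]
orientation: [0.001, 0.992, 0.129, 0.002]
force: [-0.6, -0.3, 6.4]
grip_width: 0.0247
```

```bash
python3 -m handwheel '20 0 0 .1 0 0 0;20 0 0 .2 0 0 0;20 0 0 .3 0 0 0;20 0 0 .34 0 0 0;20 0 0 .34 0 0 0;20 0 0 .34 0 0 0'
```

```text
time: 13.2
position: [0.5488, -0.0881, 0.1068]
orientation: [0.0, 0.992, 0.129, 0.001]
force: [5.9, -0.4, -7.8]
grip_width: 0.0244
```

```bash
python3 -m handwheel '20 -.08 .3 0 0 0 0;20 -.16 .6 0 0 0 0;20 -.24 .9 0 0 0 0;20 -.3 1.12 0 0 0 0;20 -.32 1.2 0 0 0 0;20 -.32 1.21 0 0 0 0;20 -.32 1.21 0 0 0 0'
```

```text
time: 13.9
position: [0.5355, -0.0389, 0.1066]
orientation: [-0.0, 0.992, 0.129, 0.001]
force: [5.1, 0.7, -8.0]
grip_width: 0.0247
```

```bash
python3 -m handwheel '20 0 0 -.1 0 0 0;20 0 0 -.2 0 0 0;20 0 0 -.2 0 0 0'
```

```text
time: 14.2
position: [0.5356, -0.0394, 0.0984]
orientation: [-0.0, 0.992, 0.129, 0.001]
force: [5.5, 1.0, -7.3]
grip_width: 0.0248
```

```bash
python3 -m handwheel '20 0 0 -.04 0 0 0;20 0 0 -.08 0 0 0;20 0 0 -.08 0 0 0'
python3 -m handwheel '20 0 0 -.04 0 0 0;20 0 0 -.06 0 0 0;20 0 0 -.06 0 0 0'
```

```text
time: 14.5
position: [0.5357, -0.0396, 0.0956]
orientation: [0.0, 0.992, 0.129, 0.001]
force: [6.1, 0.8, -6.8]
grip_width: 0.0242
time: 14.8
position: [0.5358, -0.0397, 0.0951]
orientation: [0.0, 0.992, 0.129, 0.001]
force: [2.0, 0.9, 7.2]
grip_width: 0.0246
```

Run:
```python
from h import *
snap('wrist','w7');snap('side','s7')
s=ctrl.state();print(s['time'],s['position'],s['force'],s['grip_width'])
a=cv2.imread('pics/w7.png');b=cv2.imread('pics/s7.png')[130:250,170:310]
o=np.zeros((600,800,3),np.uint8);o[:300,:400]=cv2.resize(a,(400,300),interpolation=cv2.INTER_AREA)
t=cv2.imread('pics/top6.png')
snap('top','top7');t7=cv2.imread('pics/top7.png')
o[:300,400:750]=cv2.resize(b,(350,300),interpolation=cv2.INTER_CUBIC)
o[300:,:800]=cv2.resize(t7[145:235,220:350][:, :120],(800,600),interpolation=cv2.INTER_CUBIC)[150:450]
cv2.imwrite('pics/fin.png',o)
```

```text
14.9 [ 0.53578831 -0.03971012  0.09510269] [2.18640247 1.00843854 6.7545124 ] 0.02428776046690797
```

View pics/fin.png

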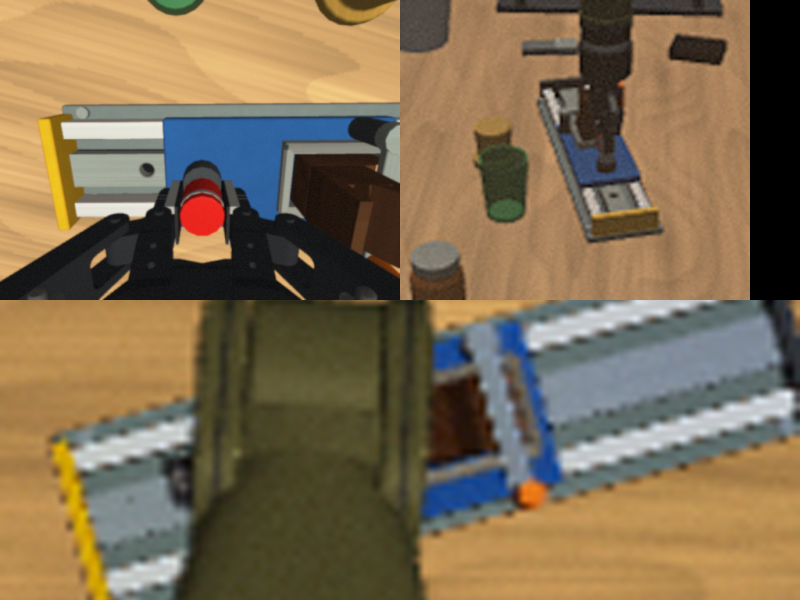

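The slide has moved one hole, with one free hole left visible towards the yellow end. The blade is parallel to the slide's end edge, so it is shut over the step. The knob is gripped at its home height.

```bash
python3 -c "
from bench import ctrl
print(ctrl.job_done()); s=ctrl.state(); print(s['time'],s['position'],s['force'])"
```

```text
the job is handed in; nothing more can be done
None
the job is handed in; nothing more can be done
```

The job is done and handed in at about 15 s of robot time, with the gripper still holding the red knob.

- **V-rest:** it is down in the blue slide's pocket with the low step on the lever's side. It touched down at the height expected for a seated rest, and the pictures show it inside the pocket frame.
- **Lever:** it swung shut until it met a firm stop, which I pushed against with about 12 N. In the last picture the blade is parallel to the slide's end edge.
- **Plunger and slide:** I pulled the plunger up about 12 mm and moved the slide about 51 mm towards the yellow end. I then lowered the pin to the same height it had in the first hole (TCP at 95.1 mm). The gripper is pressing it down with about 7 N.
- **Other things:** I touched nothing else on the bench. I did not separately measure whether each item stayed exactly in place.

No check failed. After the slide move, a sideways force of about 5–6 N and some drag showed on the plunger. The sideways force fell to about 2 N once the pin was home. After handing in, no further state reading was available.

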